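# Start the steaming timers in turn

### The arm

A 7-joint arm with a two-finger parallel gripper is mounted at the origin on the work surface. World frame = base frame: x ahead of the robot, y to its left, z up, the work surface at z = 0. Lengths are in m, angles in rad, forces in N, time in s.
With the tool pointing down it reaches from about 0.4 to 0.85 m from the base axis. Payload 4.5 kg.
Tool frame: the origin (TCP) lies at the centre of the arm's flange, where the gripper is bolted on; the fingertips stand 166 mm ahead of it and the grasp point (between the pads) lies 147 mm ahead of it; z points along the fingers, x is the direction in which the jaws open and shut, and the axes are right-handed (so a half turn about z gives the same grasp; the last joint's range is limited). The gripper opens to 88 mm and grips with 3 to 60 N. Pads are 18 mm wide; open, the fingers measure 123 mm over their backs; the gripper's body (75 mm by 187 mm) begins 45 mm behind the grasp point.
Start: joints at [-1.078, 0.689, -0.195, 1.565, 0.157, 0.902, -0.215], TCP at [0.277, 0.56, 0.405] pointing down, gripper open.
Joint ranges: [-3.01, 3.01], [-0.46, 2.08], [-1.47, 1.51], [0.13, 2.56], [-1, 4.14], [0.04, 2.09], [-2.66, 2.66]. Speed limits (rad/s): [2.57, 2.57, 3.14, 3.14, 3.14, 3.14, 3.14].

### API

Orientations are given as a 3x3 rotation matrix whose columns are the frame's x, y, z axes.
In Python, from workcell import move_pose, move_l, movej, command_gripper, sleep, solve_ik, camera, Unreachable, hand_in, current_time, current_joints, current_qvel, current_tau, current_ee_pos, current_tcp_rot, current_force, current_torque, current_width gives the robot as it stands. The module is installed in compiled form; this text tells all that it offers. Calls block until the motion is done:
- move_pose(position, orientation): joint-space move of the TCP to a pose.
- move_l(position, attitude=None, velocity=0.15, stop_force=None): straight line of the TCP; attitude=None keeps the orientation; velocity is the mean speed in m/s. With stop_force (N) it stops when the force on the tool has changed by that much, and returns True; else False.
- movej(angles): joint-space move.
- command_gripper(opening): finger opening in m; the grip force is fixed at half the most; returns when the fingers have stopped.
- sleep(seconds).
- solve_ik(position, orientation): joint angles nearest the present ones, or None.
- camera(name): name is "scene" or "side" or "wrist"; returns a dict with "img" (480x640x3 uint8, red, green, blue), "intrinsics" (3x3 intrinsics, pixels), "k1" (the pictures are not rectified: a ray, as slopes to the right and down, at radius r is drawn at 1 + k1 r^2 times it, then the intrinsics apply), "R" (3x3) and "t" (3): a world point X has camera coordinates R X + t. Camera axes: x right, y down, z forward; pixel columns grow to the right and rows downward; lengths in m; the calibration is good to about 2 mm. A picture is of the moment at which its call begins. There is no depth.
A pose or a line that the arm cannot do raises Unreachable and nothing moves.
- hand_in(): hands the job in, once; it reports no verdict.
Readings, each from a call of its own:
- current_time(): time.
- current_joints(): joint angles.
- current_qvel(): joint speeds.
- current_tau(): joint torques, N m.
- current_ee_pos(): TCP position.
- current_tcp_rot(): TCP orientation.
- current_force(): force on the tool from outside, world axes, zero at the start.
- current_torque(): the same for the moment, N m.
- current_width(): finger opening in m.
Only numpy, scipy, OpenCV 4.12 (cv2) and the standard library are available. Lean on these libraries where they do the work, as an engineer would, in place of code of your own. Each camera call takes 0.05 s, during which the arm holds its last target.

### The job

Start the three bench timers in the order the steamers went on: press down the cap on top of the low round timer, then the square one, then the tall six-sided one. Press each gently with the fingertips until its cap is down (it stays down), leaving each timer standing in its place without lifting, tipping or shoving it, and do not disturb the other things on the bench.

Things in the scene. Friction and masses are not known exactly. Their poses are not given: they have to be found in the camera images.
- round_timer: The low round timer, a white disc-shaped housing 68 mm in diameter and 40 mm high; it stands loose on the table (0.25 to 0.55 kg). Origin at the centre of its underside, z up; a small blank dark display is on its -x side.
- round_cap_top (a point): Centre of the flat top of that timer's push cap, a grey upright cylinder 32 mm in diameter and 14 mm thick on a thin steel stem in the middle of the housing's top. It moves with the cap: 66 mm above the table with the stem fully up, 56 mm once the stem is down and the cap let go.
- round_cap (a joint): Depth of the stem under that cap, in m: 0 up (the start, within 0.0015), 0.010 fully down; 0.006 starts the timer. The stem has a steady drag of about 2.5 N and stays where it is left. The cap rides on it on a soft spring (1.8 N/mm, at most 8 mm), so it gives 1.5 mm before the stem moves and gives on softly after the stem stops: pushing the cap 13 to 16 mm, ending at 5 to 11 N, puts the stem fully down.
- square_timer: The square timer, a white block-shaped housing 64 x 64 mm and 60 mm high; it stands loose on the table (0.25 to 0.55 kg). Origin at the centre of its underside, z up; a small blank dark display is on its -x side.
- square_cap_top (a point): Centre of the flat top of that timer's push cap, a grey upright cylinder 32 mm in diameter and 14 mm thick on a thin steel stem in the middle of the housing's top. It moves with the cap: 86 mm above the table with the stem fully up, 76 mm once the stem is down and the cap let go.
- square_cap (a joint): Depth of the stem under that cap, in m: 0 up (the start, within 0.0015), 0.010 fully down; 0.006 starts the timer. The stem has a steady drag of about 2.5 N and stays where it is left. The cap rides on it on a soft spring (1.8 N/mm, at most 8 mm), so it gives 1.5 mm before the stem moves and gives on softly after the stem stops: pushing the cap 13 to 16 mm, ending at 5 to 11 N, puts the stem fully down.
- tall_timer: The tall six-sided timer, a white hexagonal column 54 mm across its flats and 80 mm high; it stands loose on the table (0.25 to 0.55 kg). Origin at the centre of its underside, z up; a small blank dark display is on its -x side.
- tall_cap_top (a point): Centre of the flat top of that timer's push cap, a grey upright cylinder 32 mm in diameter and 14 mm thick on a thin steel stem in the middle of the housing's top. It moves with the cap: 106 mm above the table with the stem fully up, 96 mm once the stem is down and the cap let go.
- tall_cap (a joint): Depth of the stem under that cap, in m: 0 up (the start, within 0.0015), 0.010 fully down; 0.006 starts the timer. The stem has a steady drag of about 2.5 N and stays where it is left. The cap rides on it on a soft spring (1.8 N/mm, at most 8 mm), so it gives 1.5 mm before the stem moves and gives on softly after the stem stops: pushing the cap 13 to 16 mm, ending at 5 to 11 N, puts the stem fully down.
- bowl: Bystander: loose open steel bowl, 170 mm across, 65 mm high; origin at the centre of its underside.
- jar: Bystander: loose amber glass jar with a metal lid, 64 mm in diameter, 90 mm high; origin at the centre of its underside.
- shaker: Bystander: loose metal shaker, 48 mm in diameter, 82 mm high; origin at the centre of its underside.
- scraper: Bystander: loose bench scraper lying flat, a 95 x 140 mm dark steel blade with a wooden handle 21 mm thick along its -x edge; origin under the centre of the blade, on the table.

How it is judged:
By the outcome, as a careful person would: the job done as asked, in the order asked, and still so for the second after the job is handed in, with the robot touching nothing.
It also fails if it takes over 42 s, if anything falls off the work surface, if the arm or the gripper's body presses on something with over 40 N, if the wrist force passes 120 N, or if a joint passes its speed limit or range.

## Working session

There is one attempt and no reset: what is moved stays moved. The work goes in short steps, each a Python script; the robot and the scene stay as the last script left them, time stands still between calls to the robot, and variables do not carry over. Pictures are saved under pics/ and viewed, and the job is handed in when it is done.

```bash
mkdir -p pics; python3 - <<'E'
from workcell import *
import cv2,numpy as np
for n in ["scene","side","wrist"]:
    c=camera(n); cv2.imwrite(f"pics/{n}0.png",c["img"][:,:,::-1]); np.savez(f"pics/{n}0.npz",**c)
    print(n,c["intrinsics"],c["k1"],c["R"],c["t"])
print(current_time(),current_ee_pos(),current_tcp_rot(),current_width(),current_force())
E
```

```text
scene [[619.73908813   0.         328.28266822]
 [  0.         619.73908813 237.62348822]
 [  0.           0.           1.        ]] 0.06055595106012413 [[-0.45132968  0.89231554  0.00863127]
 [ 0.52961602  0.27563732 -0.8022038 ]
 [-0.71819802 -0.35748713 -0.59698791]] [ 0.26830508 -0.24776852  2.06655217]
side [[606.92753538   0.         319.48765922]
 [  0.         606.92753538 239.19674593]
 [  0.           0.           1.        ]] -0.1282005543109095 [[ 0.74636654 -0.66543516  0.01153425]
 [-0.42335907 -0.48807841 -0.76324738]
 [ 0.51352126  0.56477918 -0.6460034 ]] [-0.45614174  0.32744224  1.28456298]
wrist [[356.77631868   0.         314.98994728]
 [  0.         356.77631868 232.88020381]
 [  0.           0.           1.        ]] -0.004947859172484159 [[ 0.44347082  0.89628744 -0.00156836]
 [ 0.86145294 -0.42575078  0.27683047]
 [ 0.24745194 -0.12411731 -0.96091749]] [-0.62466392 -0.03832195  0.39012226]
0.15 [0.2767147  0.5601611  0.40411745] [[ 4.42769624e-01  8.96635281e-01 -4.81789491e-04]
 [ 8.96634476e-01 -4.42769875e-01 -1.20612954e-03]
 [-1.29478017e-03  1.02048456e-04 -9.99999157e-01]] 0.08807357802109533 [-0.15307797  0.03137084 -0.72840391]
```

View pics/scene0.png

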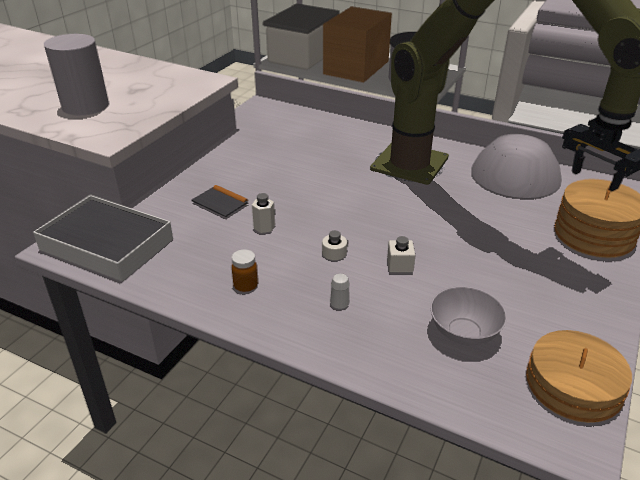

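View pics/side0.png

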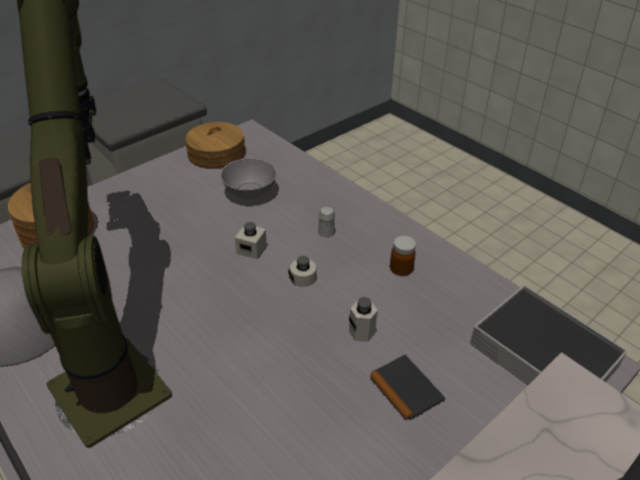

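View pics/wrist0.png

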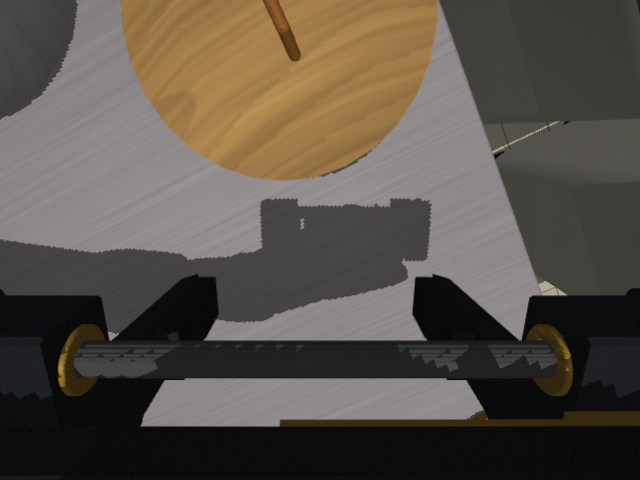

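The scene view shows the caps at about round (335,237), square (402,242) and tall (263,198). In the side view they are at (303,262), (250,229) and (364,303). Next I'll zoom in on the caps.

```bash
python3 - <<'E'
import cv2,numpy as np
P={"scene":[(335,240),(402,248),(263,208)],"side":[(303,267),(250,236),(364,312)]}
rows=[]
for n in P:
    im=cv2.imread(f"pics/{n}0.png")
    rows.append(np.hstack([cv2.resize(im[v-22:v+22,u-22:u+22],(264,264),interpolation=cv2.INTER_NEAREST) for u,v in P[n]]))
cv2.imwrite("pics/zoom0.png",np.vstack(rows))
E
```

```text
(no output)
```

View pics/zoom0.png

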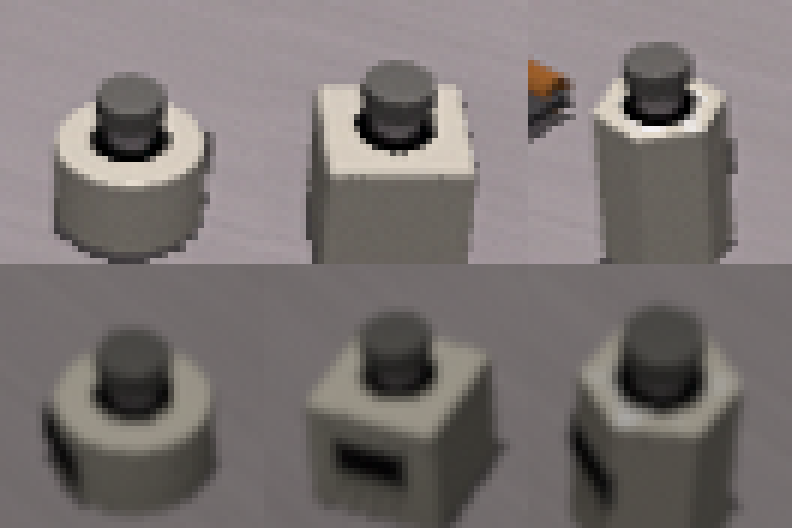

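```bash
cat > h.py <<'E'
import numpy as np,cv2
def ray(c,uv):
    K=np.array(c["intrinsics"]);k=float(c["k1"])
    p=cv2.undistortPoints(np.array([[uv]],float),K,np.array([k,0,0,0.]))[0,0]
    R=np.array(c["R"]);t=np.array(c["t"])
    o=-R.T@t; d=R.T@np.array([p[0],p[1],1]); return o,d/np.linalg.norm(d)
def tri(rs):
    A=sum(np.eye(3)-np.outer(d,d) for o,d in rs); b=sum((np.eye(3)-np.outer(d,d))@o for o,d in rs)
    X=np.linalg.solve(A,b); return X,[np.linalg.norm((np.eye(3)-np.outer(d,d))@(X-o)) for o,d in rs]
def plane(o,d,z): return o+d*(z-o[2])/d[2]
E
python3 - <<'E'
from h import *
from workcell import *
S=np.load("pics/scene0.npz");D=np.load("pics/side0.npz")
for n,a,b,z in [("round",(334.5,232.2),(302.8,258.5),.066),("square",(401.8,238.2),(249.8,225.3),.086),("tall",(262.2,195.2),(363.8,299.8),.106)]:
    r=[ray(S,a),ray(D,b)]; X,e=tri(r)
    print(n,X.round(4),np.round(e,4),[plane(*q,z)[:2].round(4) for q in r],np.hypot(*X[:2]))
    for yaw in np.arange(-90,91,30):
        w=np.radians(yaw);Rm=np.array([[np.cos(w),np.sin(w),0],[np.sin(w),-np.cos(w),0],[0,0,-1]])
        q=[solve_ik(np.array([X[0],X[1],zz+.166]),Rm) for zz in (z+.06,z-.015)]
        print(yaw,[None if k is None else np.round(k,2) for k in q])
E
```

```text
round [ 0.5469 -0.0071  0.0673] [0.0007 0.0007] [array([ 0.5446, -0.0074]), array([ 0.5481, -0.0068])] 0.5469065123646092
-90 [array([-0.28,  0.79,  0.35,  1.92, -0.51,  0.52, -1.14]), array([-0.2 ,  0.9 ,  0.23,  1.94, -0.53,  0.35, -1.13])]
-60 [array([-0.19,  0.77,  0.21,  1.91, -0.31,  0.49, -0.81]), array([-0.15,  0.89,  0.13,  1.94, -0.31,  0.33, -0.82])]
-30 [array([-0.13,  0.76,  0.1 ,  1.91, -0.14,  0.48, -0.46]), array([-0.1 ,  0.89,  0.04,  1.94, -0.11,  0.32, -0.49])]
0 [array([-0.06,  0.75, -0.02,  1.91,  0.03,  0.48, -0.1 ]), array([-0.05,  0.88, -0.04,  1.93,  0.1 ,  0.33, -0.16])]
30 [array([ 0.01,  0.75, -0.14,  1.9 ,  0.2 ,  0.5 ,  0.26]), array([ 0.01,  0.88, -0.13,  1.93,  0.31,  0.35,  0.16])]
60 [array([ 0.08,  0.76, -0.26,  1.9 ,  0.35,  0.53,  0.63]), array([ 0.07,  0.89, -0.24,  1.93,  0.51,  0.38,  0.48])]
90 [array([ 0.15,  0.77, -0.38,  1.9 ,  0.5 ,  0.57,  1.02]), array([ 0.14,  0.9 , -0.36,  1.92,  0.71,  0.45,  0.83])]
square [0.5134 0.1678 0.0853] [0.0011 0.0011] [array([0.5131, 0.1687]), array([0.5132, 0.1658])] 0.5400820294536834
-90 [array([-0.63,  
[... 1084 characters left out ...]
0.74,  0.18,  1.78, -0.21,  0.64, -0.51]), array([ 0.3 ,  0.84,  0.07,  1.82, -0.12,  0.48, -0.6 ])]
-30 [array([ 0.32,  0.73,  0.03,  1.78, -0.04,  0.64, -0.15]), array([ 0.37,  0.84, -0.05,  1.81,  0.09,  0.49, -0.27])]
0 [array([ 0.41,  0.73, -0.12,  1.77,  0.13,  0.65,  0.22]), array([ 0.45,  0.84, -0.19,  1.81,  0.29,  0.51,  0.06])]
30 [array([ 0.49,  0.73, -0.26,  1.77,  0.28,  0.68,  0.6 ]), array([ 0.53,  0.86, -0.34,  1.81,  0.5 ,  0.56,  0.4 ])]
60 [array([ 0.57,  0.75, -0.4 ,  1.76,  0.42,  0.72,  0.99]), array([ 0.61,  0.88, -0.49,  1.8 ,  0.66,  0.63,  0.78])]
90 [array([ 0.64,  0.77, -0.52,  1.76,  0.53,  0.76,  1.41]), array([ 0.68,  0.91, -0.62,  1.8 ,  0.79,  0.7 ,  1.19])]
```

```bash
python3 - <<'E'
from h import *
from workcell import *
R=np.array([[1,0,0],[0,-1,0],[0,0,-1.]])
move_pose(np.array([.5468,-.007,.36]),R)
command_gripper(0.0)
print(current_time(),current_ee_pos(),current_tcp_rot().round(3),current_width(),current_force())
c=camera("wrist");cv2.imwrite("pics/wrist1.png",c["img"][:,:,::-1]);np.savez("pics/wrist1.npz",**c)
s=camera("scene");cv2.imwrite("pics/scene1.png",s["img"][:,:,::-1])
E
```

```text
3.7 [ 0.54679904 -0.00701267  0.36000244] [[ 1.  0.  0.]
 [ 0. -1. -0.]
 [ 0.  0. -1.]] 0.0005422086436377312 [ 0.2605396  -0.68844565 -0.18261715]
```

View pics/wrist1.png

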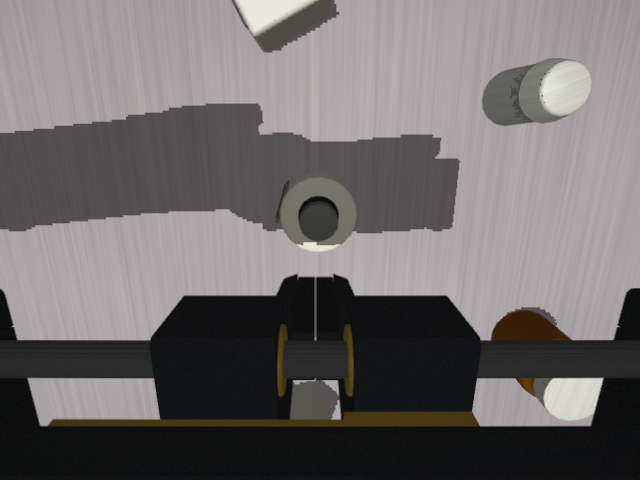

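View pics/scene1.png

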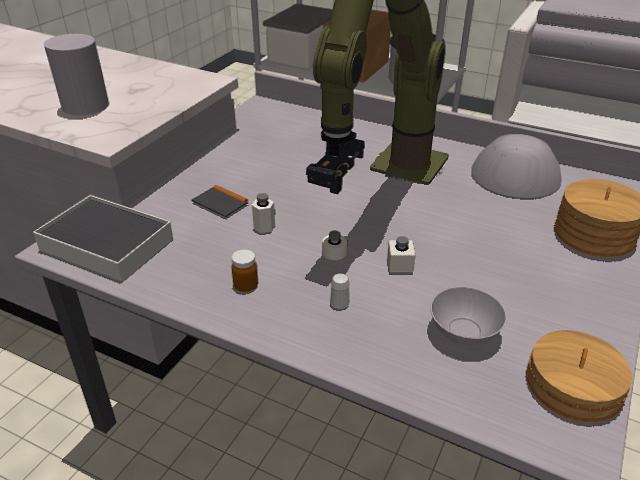

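The wrist image has the cap at about (319,218). I'll check that against the measured centre, then press.

```bash
cat >> h.py <<'E'
from workcell import *
def press(x,y,ztop):
    move_l([x,y,.166+ztop+.012],velocity=.12); f0=np.array(current_force())
    for d in (.004,.008,.012,.0145):
        st=move_l([x,y,.166+ztop-d],velocity=.03,stop_force=13); print(d,st,(np.array(current_force())-f0).round(2),current_ee_pos().round(4))
        if st: break
E
python3 - <<'E'
from h import *
c=np.load("pics/wrist1.npz"); print(plane(*ray(c,(318.8,217.5)),.066))
press(.5468,-.007,.066)
s=camera("side");cv2.imwrite("pics/side2.png",s["img"][:,:,::-1])
print(current_time())
E
```

```text
[ 0.55043297 -0.00179023  0.066     ]
0.004 False [0.52 0.9  1.91] [ 0.5469 -0.007   0.228 ]
0.008 False [1.87 0.83 1.69] [ 0.5469 -0.007   0.2239]
0.012 False [1.72 0.45 3.9 ] [ 0.5469 -0.007   0.2201]
0.0145 False [0.95 0.67 7.69] [ 0.5469 -0.007   0.2179]
6.4667
```

View pics/side2.png

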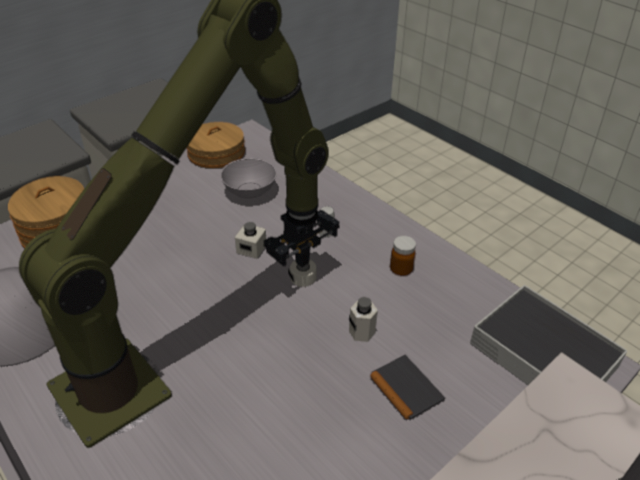

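The force rose to 7.7 N at the end of the stroke, so the stem bottomed out. I'll retract straight up, move over the square timer and check the round one from there.

```bash
python3 - <<'E'
from h import *
move_l([.5468,-.007,.34],velocity=.15)
R=np.array([[1,0,0],[0,-1,0],[0,0,-1.]])
move_pose(np.array([.5132,.1673,.34]),R)
s=camera("scene");w=camera("wrist");d=camera("side")
for n,c in(("scene",s),("wrist",w),("side",d)): np.savez(f"pics/{n}3.npz",**c)
a=s["img"][190:280,220:440,::-1];b=d["img"][195:345,210:400,::-1]
a=cv2.resize(a,(440,180));b=cv2.resize(b,(380,300))
cv=np.zeros((580,800,3),np.uint8);cv[:180,:440]=a;cv[190:490,:380]=b;cv[200:440,450:770]=cv2.resize(w["img"][:,:,::-1],(320,240))
cv2.imwrite("pics/m3.png",cv);print(current_time(),current_ee_pos())
E
```

```text
8.325 [0.51396846 0.16461995 0.33991688]
```

View pics/m3.png

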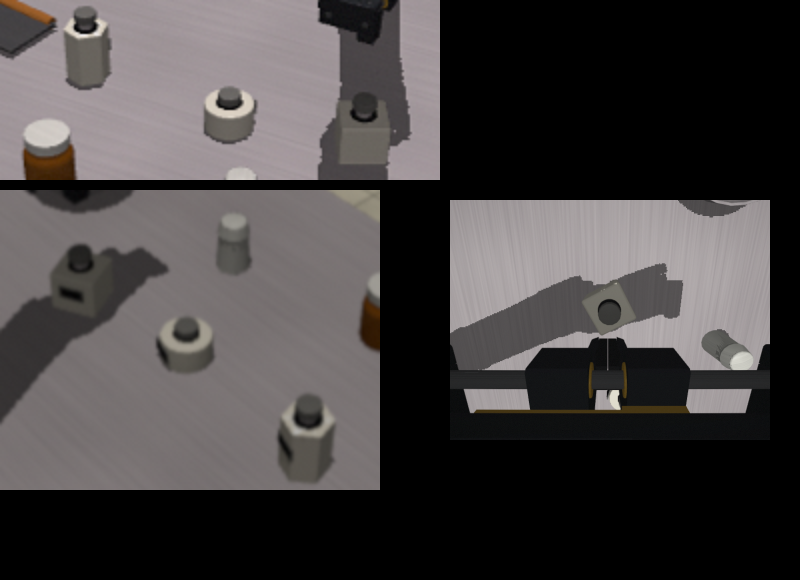

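The round cap now sits nearly flush, at scene (334,239), and its housing has not moved. Next I'll press the square one and travel to the tall one.

```bash
python3 - <<'E'
from h import *
sleep(.3);print(current_ee_pos().round(4))
press(.5132,.1673,.086)
move_l([.5132,.1673,.36],velocity=.15)
R=np.array([[1,0,0],[0,-1,0],[0,0,-1.]])
move_pose(np.array([.532,-.236,.36]),R)
sleep(.3)
s=camera("scene");w=camera("wrist");d=camera("side")
a=s["img"][190:280,220:440,::-1];b=d["img"][195:345,210:400,::-1]
a=cv2.resize(a,(440,180));b=cv2.resize(b,(380,300))
cv=np.zeros((580,800,3),np.uint8);cv[:180,:440]=a;cv[190:490,:380]=b;cv[200:440,450:770]=cv2.resize(w["img"][:,:,::-1],(320,240))
cv2.imwrite("pics/m4.png",cv);print(current_time(),current_ee_pos())
E
```

```text
[0.5134 0.1667 0.34  ]
0.004 False [0.57 1.44 0.7 ] [0.5133 0.1673 0.248 ]
0.008 False [ 1.16 -0.14  0.68] [0.5133 0.1674 0.2439]
0.012 False [ 0.8  -1.24  3.64] [0.5133 0.1674 0.24  ]
0.0145 False [-0.26 -0.41  7.7 ] [0.5133 0.1673 0.2379]
13.8167 [ 0.53209058 -0.23577283  0.36005972]
```

View pics/m4.png

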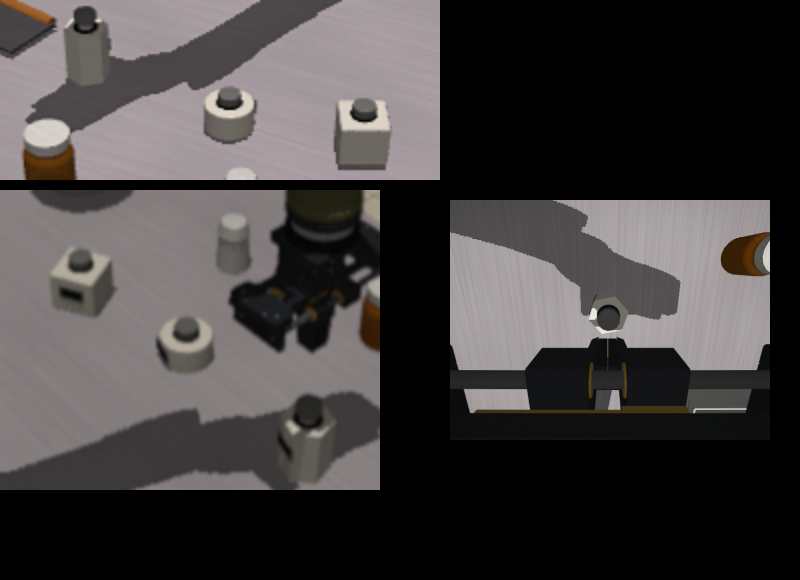

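The square cap is down (scene (402,243)) and the timer has not moved. The tall cap, at scene (262,195), is still up under the gripper, so I'll press it now.

```bash
python3 - <<'E'
from h import *
press(.532,-.236,.106)
move_l([.532,-.236,.42],velocity=.15)
R=np.array([[1,0,0],[0,-1,0],[0,0,-1.]])
move_pose(np.array([.42,-.12,.42]),R)
sleep(.3)
s=camera("scene");d=camera("side")
cv2.imwrite("pics/scene5.png",s["img"][:,:,::-1]);cv2.imwrite("pics/side5.png",d["img"][:,:,::-1])
o=[]
for n,P in {"scene":[(335,240),(402,248),(263,208)],"side":[(303,267),(250,236),(364,312)]}.items():
    im=cv2.imread(f"pics/{n}5.png")
    o.append(np.hstack([cv2.resize(im[v-22:v+22,u-22:u+22],(264,264),interpolation=0) for u,v in P]))
cv2.imwrite("pics/zoom5.png",np.vstack(o));print(current_time(),current_ee_pos())
E
```

```text
0.004 False [ 1.46 -0.29  1.43] [ 0.5321 -0.236   0.2681]
0.008 False [ 0.92 -0.74  1.03] [ 0.5322 -0.236   0.2639]
0.012 False [ 0.36 -1.29  3.9 ] [ 0.5321 -0.2361  0.2601]
0.0145 False [-0.15  0.33  7.45] [ 0.5322 -0.236   0.258 ]
18.4167 [ 0.42033476 -0.12039148  0.41984329]
```

View pics/scene5.png

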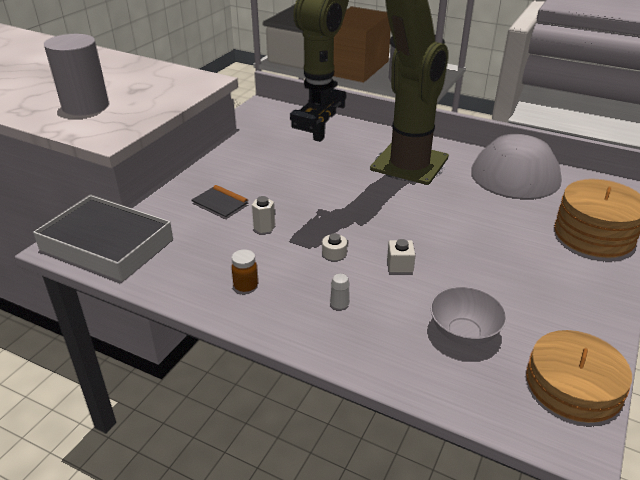

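View pics/zoom5.png

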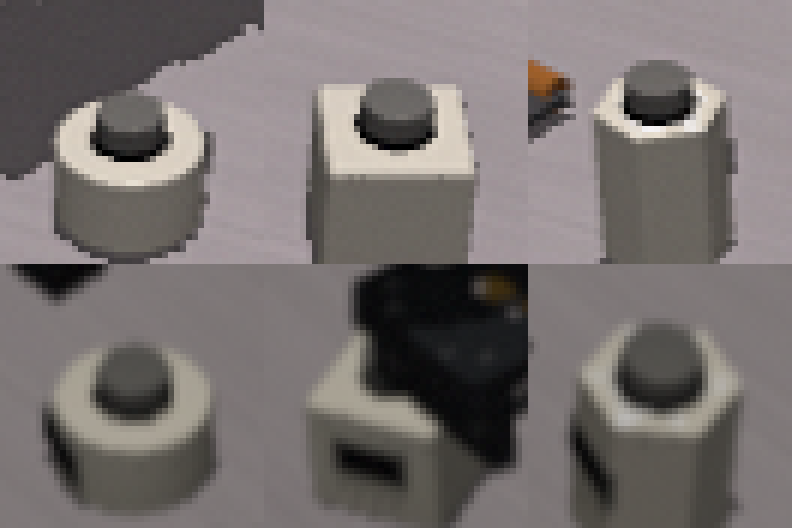

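All three cap tops are about 3 px lower in the scene view, which matches 10 mm of travel. The housings and bystanders are where they were.

```bash
python3 - <<'E'
from workcell import *
hand_in();print(current_time())
E
```

```text
the job is handed in; nothing more can be done
the job is handed in; nothing more can be done
```

I pressed the three caps with closed fingertips in the order round, square, tall, then moved the arm clear and handed in at about 18.4 s.

- **Presses:** Each one went 14.5 mm below the nominal cap top. The final forces were 7.7 N (round), 7.7 N (square) and 7.5 N (tall), inside the 5 to 11 N range for a fully lowered stem.
- **Final pictures:** In the scene view all three caps sit about 3 px lower than at the start, which fits the 10 mm stem travel. The housings and the other things on the bench look unmoved. In the last side view the gripper hid the square cap, but an earlier side picture showed it down.
- **One disagreement:** The wrist camera put the round cap about 6 mm from where the scene and side views put it. Those two agreed to within 4 mm and gave the right height, so I used them.

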